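# Fit a relay under the cover of a rack power controller

### The job

Lift the loose black cover straight up off the relay base and set it down gently, right way up, in the middle of the grey mat. Then take the smaller relay from the tray, lower it fully home into the socket pocket, and swing the locking lever fully shut over it. Do not drop anything, and leave the bigger relay, the screwdriver and the mini PC where they are.

Things in the scene. Friction and masses are not known exactly. Their poses are not given: they have to be found in the camera images.
- base: fixed relay base, under the cover at the start: dark flange 190 x 160 x 8 mm, grey plinth 148 x 118 mm up to z 14; at (-25, 0) a white socket block 70 x 56 mm, top at z 32; at (40, -12) a steel pivot post, 18 mm diameter, carrying the locking lever, whose black post reaches z 82. Origin: centre of the flange's underside, on the bench; x along the long side, z up
- pocket (a point): centre of the floor of the socket pocket, axes as the base. The pocket is 43 mm (base x) by 33 mm (base y), 14 mm deep; its mouth is 14 mm above this point
- cover: loose black hood, open at the bottom, 160 x 130 x 84 mm (x, y, z), walls 3 mm, about 0.26 kg, standing on the base's flange around the plinth with 3 mm play (rim 8 mm above the bench). Origin: centre of its lower rim; z up. Lift it by the handle, more than 75 mm before moving sideways
- cover_handle (a point): middle of the cover's bridge handle: a steel bar 68 mm long along the cover's x, 12 mm wide (y), 12 mm high, 110 mm above the cover's rim; the cover's top is 26 mm below this point. Pinch it across its 12 mm
- mat: flat grey mat, fixed on the bench, 220 x 190 x 3 mm; origin: centre of its underside, x along the long side. Its side of the base (left or right) varies
- tray: shallow aluminium tray, fixed, 190 x 130 mm, floor 4 mm thick, walls 14 mm high from the bench; origin: centre of its underside, x along the long side. It holds the two relays
- relay: the smaller relay, to be fitted: upright grey block with a black foot, 40 x 30 x 38 mm (x, y, z), about 60 g; origin: centre of its underside. Fits the pocket with its 40 mm side along base x, either way round; leave its lower 16 mm free of the fingers. Seated, 24 mm of it stand above the socket block
- big_relay: bigger relay, 54 x 46 x 50 mm, in the same tray; it does not fit and stays where it is; origin: centre of its underside
- lever (a joint): angle of the locking lever about its upright pivot: 0 = fully shut (arm along base -x, over the relay), 1.8 = fully open (towards base +y); starts at 1.3 to 1.7, stays where it is left. Steel arm 14 mm wide, 6 mm thick, its underside 58 mm above the bench, 2 mm above a seated relay
- lever_post (a point): middle of the upright round black post on the lever's free end, 12 mm diameter; it stands 18 mm high on the arm, from 64 to 82 mm above the bench; this point is at 73 mm, 55 mm from the pivot axis. Push or pinch it to swing the lever
- lever_pivot (a point): on the lever's upright pivot axis, 61 mm above the bench
- screwdriver: screwdriver lying on the bench beyond the base, 180 mm long; origin on its long axis; leave alone
- mini_pc: black mini PC, 117 x 112 x 38 mm, on the bench beyond the base; leave alone; origin: centre of its underside
Things that resemble listed ones, but are neither listed nor needed, are in the scene too. Leave any blue or brown look-alike of the relay alone.

How it is judged (in metres and radians):
On the way, in this order (a step that is already met when the one before it is completed fails the run):
1. the cover stands right way up on the mat (z of cover in the frame of mat below 0.008 m and horizontal distance between cover and mat below 0.045 m and angle between cover's own z axis and vertical below 0.05 rad), for 0.2 s.
2. the smaller relay is fully home in the pocket, the lever still open (z of relay in the frame of pocket below 0.003 m and horizontal distance between relay and pocket below 0.004 m and angle between the x axis of relay and the x axis of base, either way round below 0.15 rad and value of joint lever above 0.5 rad), for 0.2 s.
3. the lever is shut (value of joint lever below 0.1 rad), for 0.2 s.
At the end, for the whole second after the job is handed in: Cover at rest upright (0.05 rad) on the mat, centre within 45 mm of the mat's; smaller relay at rest upright in the pocket, underside within 3 mm of its floor, centred within 4 mm, aligned within 0.15 rad; lever within 0.1 rad of shut (all of step 1 and linear speed of each of cover, relay below 0.01 m/s and z of relay in the frame of pocket below 0.003 m and horizontal distance between relay and pocket below 0.004 m and angle between the x axis of relay and the x axis of base, either way round below 0.15 rad and angle between relay's own z axis and vertical below 0.08 rad and value of joint lever below 0.1 rad); the robot touches nothing.
It fails at once if the bigger relay moved more than 30 mm (distance of big_relay from where it was at the start of the episode above 0.03 m).
It fails at once if the screwdriver moved more than 30 mm (distance of screwdriver from where it was at the start of the episode above 0.03 m).
It fails at once if the mini PC moved more than 30 mm (distance of mini_pc from where it was at the start of the episode above 0.03 m).
It fails at once if the cover dropped (falls free faster than 0.7 m/s, about 25 mm) (contact force between cover and the fingers below 0.1 N and linear speed of cover above 0.7 m/s).
It fails at once if the relay dropped (falls free faster than 0.7 m/s, about 25 mm) (contact force between relay and the fingers below 0.1 N and linear speed of relay above 0.7 m/s).
It also fails if it takes over 72 s, if anything falls off the work surface, if the arm or the gripper's body presses on something with over 40 N, if the wrist force passes 120 N, or if a joint passes its speed limit or range.

### The arm

A 6-joint arm with a two-finger parallel gripper is mounted at the origin on the work surface. World frame = base frame: x ahead of the robot, y to its left, z up, the work surface at z = 0. Lengths are in m, angles in degrees, forces in N, time in s.
With the tool pointing down it reaches from about 0.4 to 0.825 m from the base axis. Payload 7 kg.
Tool frame: the origin (TCP) lies midway between the tips of the shut fingers; the grasp point (between the pads) lies 19 mm behind it (r.grip_depth is the distance from the TCP to the grasp point, in m); z points along the fingers, y is the line along which they close (so a half turn about z gives the same grasp; the last joint's range is limited). The gripper opens to 88 mm and grips with 3 to 60 N. Pads are 19 mm wide; open, the fingers measure 130 mm over their backs; the gripper's body (78 mm by 193 mm) begins 47 mm behind the grasp point.
Start: joints at [82.798, 20.546, 0.682, 0, -70.136, -16.507], TCP at [0.271, 0.618, 0.227] pointing down, gripper open.
Joint ranges: [-176.03, 176.03], [-82.01, 121.73], [-58.28, 71.71], [-173.87, 95.51], [-174.79, -0.11], [-173.66, 173.66]. Speed limits (degrees/s): [136.94, 136.94, 172.46, 180, 180, 180].

### API

Orientations are given as [roll, pitch, yaw] about the fixed x, y, z axes, in that order (R = Rz(yaw) Ry(pitch) Rx(roll)).
In Python, from plant import r, capture, close_job, search_frame, outline_of gives the robot as it stands.
- The arm moves only by the shell command python3 -m creep 'ROWS' [FORCE]. ROWS is JSON, a list of rows, each a list of 7 numbers: the finger opening in mm, from 0 to 87.6, then the shift along the world's x, y, z in units of 25 mm (1.0 is 25 mm), then the turn, a rotation vector about the world's x, y, z in degrees. In form: [[hand, x, y, z, ax, ay, az], ...]. A call has 1 to 8 rows; each row shifts and turns the commanded pose from where the row before left it; what a row does not reach is not made up. A row lasts 1/12 s, in which the tool goes at most 41.7 mm and 7.16 degrees, less where a joint would pass 70% of its speed; a pose out of reach is approached as far as the arm can. A call is refused whole if a number of a shift passes 1 or a number of a turn 7.16, either way. A call with a gripper value outside its range is refused whole. The fingers move at their own pace and stop on an object; FORCE is the grip in N (left out, the last holds). Time passes only in rows, so rows that do not move let the fingers close. It gives the time, the measured TCP pose, the force, the opening and the grip force at its end, in the units of the state.
- r.get_state(): the state, without advancing time (a new reading comes with each control period).
- capture(name): name is "scene" or "top"; returns a dict with "frame" (420x560x3 uint8, red, green, blue), "K" (3x3 intrinsics, pixels), "origin" and "rotation" of the camera in the world. Camera axes: x right, y down, z forward; pixel columns grow to the right and rows downward; lengths in m; the calibration is good to about 2 mm. A picture is of the moment at which its call begins. There is no depth.
- close_job(): hands the job in; it is judged then, once.
Trained networks look in a picture, given as the dict that the camera call returned (one of the last four; its "shot" number tells which), for a name from the list of things; names that differ only in an ending like _2 or _b are one class to them, and where a whole thing is asked for, a point or a joint stands for the part that bears it (a point fixed in the world has none). Each returns a list of dicts, best first, with "conf" (0 to 1); they miss things now and then, are a little off and sometimes report something else, mostly with a low value. They report only what shows in the picture. A call takes as long as a camera call. They do not tell look-alikes from the thing itself.
- search_frame(picture, target): "bbox" ([left, top, right, bottom] in pixels, round what is visible of it).
- outline_of(picture, target): "region" (420x560 bool, what is visible of it) and "bbox" ([left, top, right, bottom] in pixels, round what is visible of it).
The state is a dict: "time_s": time; "joints": joint angles; "qd": joint speeds; "joint_torque": joint torques, N m; "tcp_pos": TCP position; "eef_rot": TCP orientation; "contact_force": force on the tool from outside, world axes, zero at the start; "moment": the same for the moment, N m; "gripper_width": finger opening in m; "gripper_force": force on a finger pad.
Only numpy, scipy, OpenCV 4.12 (cv2) and the standard library are available. Lean on these libraries where they do the work, as an engineer would, in place of code of your own. Each camera call takes 0.05 s, during which the arm holds its last target. There are 200 camera calls.

## Working session

There is one attempt and no reset: what is moved stays moved. The work goes in short steps, Python scripts to look and compute and a shell command to move; the robot and the scene stay as the last step left them, time stands still between calls to the robot, and variables do not carry over. Pictures are saved under pics/ and viewed, at most 10 in all, crops included, and the job is handed in when it is done.

```bash
ls; mkdir -p pics
cat > h.py <<'E'
import numpy as np, cv2
from plant import r, capture, close_job, search_frame, outline_of
def ray(c,u,v):
    d=np.linalg.inv(c["K"])@np.array([u,v,1.0]); return np.array(c["origin"]),np.array(c["rotation"])@d
def atz(c,u,v,z):
    o,d=ray(c,u,v); return o+d*(z-o[2])/d[2]
def proj(c,p):
    q=np.array(c["rotation"]).T@(np.array(p)-np.array(c["origin"])); q=np.array(c["K"])@q; return q[:2]/q[2]
def save(c,n): cv2.imwrite(f"pics/{n}.png",cv2.cvtColor(c["frame"],cv2.COLOR_RGB2BGR))
def rect(c,t,z,k=0):
    o=outline_of(c,t); out=[]
    for e in o[:3]:
        ys,xs=np.nonzero(e["region"])
        if len(xs)<5: continue
        cs,_=cv2.findContours(e["region"].astype(np.uint8),cv2.RETR_EXTERNAL,cv2.CHAIN_APPROX_NONE)
        p=max(cs,key=len)[:,0,:]
        w=np.array([atz(c,u,v,z)[:2] for u,v in p])*1000
        out.append((round(e["conf"],2),e["bbox"],cv2.minAreaRect(w.astype(np.float32))))
    return out
E
python3 - <<'E'
from h import *
a=capture("top");b=capture("scene");save(a,"t0");save(b,"s0")
print(a["origin"],b["origin"]); print(a["K"])
for t,z in [("cover",.092),("cover_handle",.118),("mat",.003),("tray",.014),("relay",.042),("big_relay",.054),("base",.008),("lever",.06),("screwdriver",.01),("mini_pc",.038)]:
    for n,c in(("top",a),("scene",b)):
        for x in rect(c,t,z): print(t,n,x[0],np.round(x[1]),[np.round(q,1) for q in x[2]])
E
```

```text
pics
[0.47202404 0.04867331 1.30339887] [1.13851255 0.26854715 1.09218889]
[[509.64399399   0.         283.94528575]
 [  0.         509.64399399 200.88413258]
 [  0.           0.           1.        ]]Traceback (most recent call last):
  File "<stdin>", line 6, in <module>
  File "h.py", line 17, in rect
    w=np.array([atz(c,u,v,z)[:2] for u,v in p])*1000
                ~~~^^^^^^^^^
  File "h.py", line 6, in atz
    o,d=ray(c,u,v); return o+d*(z-o[2])/d[2]
                                        ~^^^
IndexError: invalid index to scalar variable.
```

```bash
python3 -c "
import cv2,numpy as np
a=cv2.imread('pics/t0.png');b=cv2.imread('pics/s0.png')
print(a.shape)"
```

```text
(420, 560, 3)
```

View pics/t0.png

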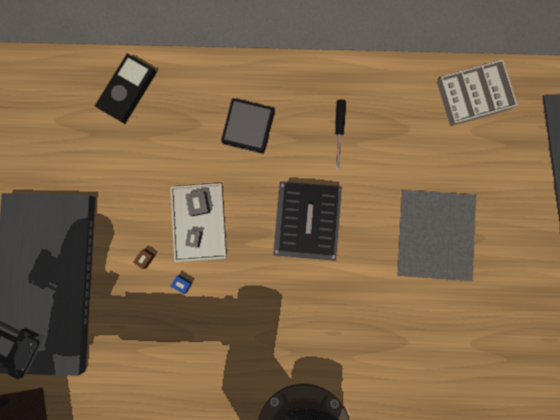

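View pics/s0.png

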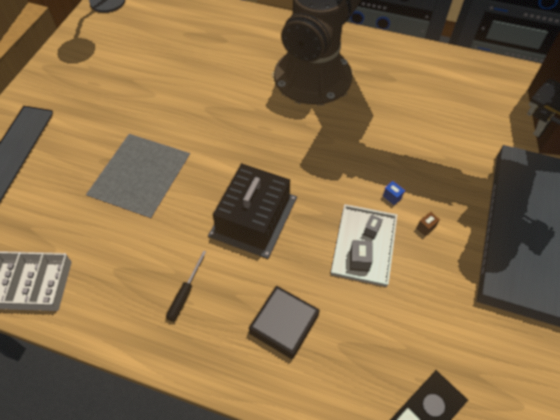

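Top view: cover at px (308,220) with its handle at (309,219), mat (437,235), small relay (194,237) and big relay (199,202) in the tray. The blue and brown look-alikes lie outside the tray. The scene view agrees. "rotation" isn't a matrix, so I'll check its form.

```bash
sed -i 's/np.array(c\["rotation"\])/RM(c)/g' h.py
cat >> h.py <<'E'
from scipy.spatial.transform import Rotation as Ro
def RM(c):
    x=np.array(c["rotation"],float)
    return x if x.shape==(3,3) else Ro.from_euler("xyz",x,degrees=True).as_matrix()
E
python3 - <<'E'
from h import *
a=capture("top");b=capture("scene")
print(a["rotation"],b["rotation"],RM(a))
for t,z in [("cover",.092),("cover_handle",.118),("mat",.003),("tray",.014),("relay",.042),("big_relay",.054),("base",.008)]:
    for n,c in(("top",a),("scene",b)):
        for x in rect(c,t,z): print(t,n,x[0],np.round(x[1]),[np.round(q,1) for q in x[2]])
print(r.get_state())
E
```

```text
[-175.68212098    0.60471057  -88.46192873] [-147.08207777    0.55863856  109.28872602] [[ 0.02683969 -0.99682375  0.07498029]
 [-0.99958404 -0.02597068  0.01254112]
 [-0.01055399 -0.0752857  -0.99710615]]
cover scene 0.77 [211. 165. 292. 253.] [array([543.9,   9.4]), array([148.3, 199.6]), np.float64(86.7)]
cover scene 0.24 [ 86. 132. 189. 216.] [array([ 548.9, -278.9]), array([176.1, 204.2]), np.float64(87.7)]
cover_handle top 0.89 [278. 184. 340. 252.] [array([521.6,   7.2]), array([129.7, 160.5]), np.float64(86.7)]
cover_handle scene 0.86 [208. 164. 292. 251.] [array([558.8,  16. ]), array([144.1, 195.1]), np.float64(86.6)]
cover_handle scene 0.43 [166. 252. 202. 325.] [array([785.8, -42. ]), array([ 24.3, 161.4]), np.float64(88.3)]
mat top 0.87 [395. 188. 474. 281.] [array([ 495.6, -323.7]), array([193.9, 223.7]), np.float64(87.7)]
mat scene 0.87 [ 87. 133. 188. 217.] [array([ 495.6, -328. ]), array([192. , 220.6]), np.float64(87.2)]
tray top 0.91 [169. 183. 226. 259.] [array([512.2, 282.9]), array([193. , 136.7]), np.float64(5.2)]
tray scene 0.63 [334. 208. 396. 288.] [array([5
[... 1276 characters left out ...]
at64(86.7)]
{'time_s': 0.95, 'joints': array([ 8.27979521e+01,  2.05450380e+01,  6.81374212e-01,  1.21876061e-03,
       -7.01361335e+01, -1.65068062e+01]), 'qd': array([ 0.05665965, -0.07848449,  0.04156844,  0.00797302,  0.10245032,
        0.16060002]), 'joint_torque': array([-1.33617545e-03, -5.82379568e+01,  2.93306494e+01,  7.00226381e+00,
        1.24717655e-02, -2.84266417e-05]), 'tcp_pos': array([0.27142633, 0.61799541, 0.22657557]), 'eef_rot': array([-1.79999480e+02, -1.04138784e-03, -2.37084400e+01]), 'contact_force': array([ 0.0136252 , -0.03002914, -0.52979917]), 'moment': array([-0.02229077,  0.02790382, -0.00586   ]), 'gripper_force': 0.0, 'gripper_width': 0.08752176897743896}
```

```bash
cat >> h.py <<'E'
def bright(c,p,rad,z,lo=100,hi=256):
    """blob of grey level in [lo,hi) near world point p -> min area rect (mm) at height z"""
    u,v=proj(c,p); g=c["frame"].min(2); m=np.zeros(g.shape,np.uint8)
    cv2.circle(m,(int(u),int(v)),rad,1,-1); m=m*((g>=lo)&(g<hi)).astype(np.uint8)
    n,l,s,ce=cv2.connectedComponentsWithStats(m)
    if n<2: return None
    k=1+np.argmax(s[1:,4]); ys,xs=np.nonzero(l==k)
    w=np.array([atz(c,a,b,z)[:2] for a,b in zip(xs,ys)])*1000
    d=w-w.mean(0); e,V=np.linalg.eigh(d.T@d)
    return s[k,4],np.round(ce[k],1),w.mean(0).round(1),np.round(np.degrees(np.arctan2(V[1,1],V[0,1])),1),[np.round(q,1) for q in cv2.minAreaRect(w.astype(np.float32))]
E
python3 - <<'E'
from h import *
a=capture("top");b=capture("scene")
for n,c in(("top",a),("scene",b)):
    for lo in(80,110): print(n,bright(c,[.521,.007,.124],20,.124,lo))
def up(c,x,y,w,h,f): return cv2.resize(c["frame"][y:y+h,x:x+w],None,fx=f,fy=f,interpolation=cv2.INTER_CUBIC)
i=np.hstack([up(a,165,178,66,88,6),up(b,330,200,66,88,6)])
cv2.imwrite("pics/c1.png",i[:,:,::-1])
E
```

```text
top (np.int32(158), array([309.1, 218.7]), array([520.9,   4.3]), np.float64(176.3), [array([521.3,   4.3]), array([12.5, 67.9]), np.float64(86.5)])
top (np.int32(100), array([309. , 218.7]), array([520.9,   4.5]), np.float64(176.4), [array([521.3,   4.4]), array([ 8.4, 63.3]), np.float64(86.2)])
scene (np.int32(154), array([251.3, 188.6]), array([522.2,   2.6]), np.float64(176.5), [array([522.3,   2.9]), array([13.9, 69.5]), np.float64(87.5)])
scene (np.int32(102), array([251.4, 188.5]), array([521.9,   2.7]), np.float64(176.5), [array([521.9,   2.7]), array([10. , 63.6]), np.float64(86.5)])
```

View pics/c1.png

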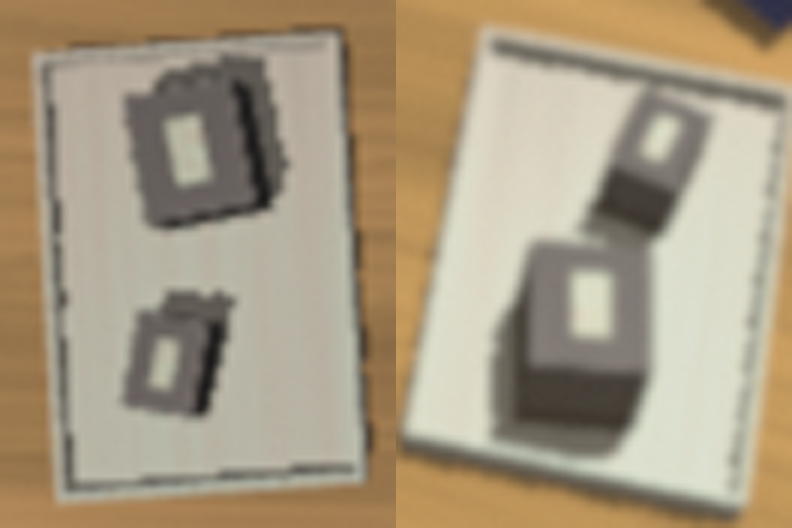

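```bash
python3 -m creep '[[87.6,0.4,-1,0,0,0,2.5],[87.6,0.4,-1,0,0,0,2.5],[87.6,0.4,-1,0,0,0,2.5],[87.6,0.4,-1,0,0,0,2.5],[87.6,0.4,-1,0,0,0,2.5],[87.6,0.4,-1,0,0,0,2.5],[87.6,0.4,-1,0,0,0,2.5],[87.6,0.4,-1,0,0,0,2.5]]' 30
```

```text
time_s: 1.72
tcp_pos: [0.3517, 0.4168, 0.2267]
eef_rot: [-180.0, -0.0, -3.6]
contact_force: [0.7, -0.6, 0.0]
gripper_width: 0.0872
gripper_force: 0.0
```

The crop shows the small relay upright, with its label near the middle and its long side tilted a little from world x. Handle centre is about (521.5, 3.5) mm, yaw −3.6°.

```bash
python3 -m creep '[[87.6,0.4,-1,0,0,0,0],[87.6,0.4,-1,0,0,0,0],[87.6,0.4,-1,0,0,0,0],[87.6,0.4,-1,0,0,0,0],[87.6,0.4,-1,0,0,0,0],[87.6,0.4,-1,0,0,0,0],[87.6,0.4,-1,0,0,0,0],[87.6,0.4,-1,0,0,0,0]]'; python3 -m creep '[[70,0.4,-1,0,0,0,0],[60,0.4,-1,0,0,0,0],[50,0.4,-1,-0.3,0,0,0],[50,0.4,-1,-0.5,0,0,0],[50,0.4,-1,-0.5,0,0,0],[50,0.5,-1,-0.5,0,0,0],[50,0.5,-1,-0.5,0,0,0],[50,0.6,-1,0,0,0,0]]'
```

```text
time_s: 2.38
tcp_pos: [0.4317, 0.2168, 0.2269]
eef_rot: [-180.0, -0.0, -3.7]
contact_force: [-0.1, -0.5, 1.0]
gripper_width: 0.0879
gripper_force: 0.0
time_s: 3.05
tcp_pos: [0.5202, 0.0164, 0.1669]
eef_rot: [180.0, 0.2, -3.7]
contact_force: [-0.0, 0.2, -0.1]
gripper_width: 0.0505
gripper_force: 0.0
```

Run:
```python
from h import *
s=r.get_state();print(s["tcp_pos"],s["eef_rot"])
a=capture("top");b=capture("scene")
for n,c in(("top",a),("scene",b)):
    for lo in(170,190): print(n,bright(c,[.472,.288,.042],6,.042,lo))
    print(n,bright(c,[.472,.288,.042],10,.042,85,150))
```

```text
[0.52022505 0.01639271 0.16692152] [ 1.79963209e+02  1.73518985e-01 -3.72161445e+00]
top None
top None
top None
scene (np.int32(30), array([373.5, 222.5]), array([467.9, 287.1]), np.float64(169.1), [array([467.8, 287.1]), array([ 9.4, 19. ]), np.float64(80.8)])
scene (np.int32(18), array([373.7, 222.4]), array([467.6, 287.5]), np.float64(167.6), [array([467.9, 287.6]), array([ 6.2, 16.1]), np.float64(80.8)])
scene (np.int32(145), array([373.4, 223.8]), array([471.5, 287.7]), np.float64(177.5), [array([469.8, 288. ]), array([29.9, 47.3]), np.float64(83.3)])
```

```bash
python3 -m creep '[[50,0,-0.5,0,0,0,0],[50,0,0,-0.6,0,0,0],[50,0,0,-0.6,0,0,0],[50,0,0,-0.6,0,0,0],[50,0,0,-0.5,0,0,0],[50,0,0,-0.3,0,0,0],[50,0,0,0,0,0,0]]'; python3 -m creep '[[0,0,0,0,0,0,0],[0,0,0,0,0,0,0],[0,0,0,0,0,0,0],[0,0,0,0,0,0,0],[0,0,0,0,0,0,0],[0,0,0,0,0,0,0]]' 40
```

```text
time_s: 3.73
tcp_pos: [0.5203, 0.0054, 0.1029]
eef_rot: [180.0, 0.1, -3.7]
contact_force: [0.1, -0.6, 0.4]
gripper_width: 0.0501
gripper_force: 0.0
time_s: 4.23
tcp_pos: [0.5215, 0.0055, 0.1044]
eef_rot: [-180.0, -0.0, -3.7]
contact_force: [-0.2, -0.2, -0.6]
gripper_width: 0.0157
gripper_force: 0.4
```

```bash
python3 -m creep '[[30,0,0,0,0,0,0],[30,0,0,0,0,0,0],[30,0,0,-0.16,0,0,0],[30,0,0,0,0,0,0],[0,0,0,0,0,0,0],[0,0,0,0,0,0,0],[0,0,0,0,0,0,0],[0,0,0,0,0,0,0]]' 40;  python3 -m creep '[[0,0,0,0,0,0,0],[0,0,0,0,0,0,0],[0,0,0,0,0,0,0]]'
```

```text
time_s: 4.9
tcp_pos: [0.5214, 0.0054, 0.1001]
eef_rot: [180.0, 0.0, -3.7]
contact_force: [-0.6, -1.2, -0.4]
gripper_width: 0.0112
gripper_force: 40.0
time_s: 5.15
tcp_pos: [0.5214, 0.0054, 0.1]
eef_rot: [180.0, 0.0, -3.7]
contact_force: [0.5, -1.4, -0.5]
gripper_width: 0.0113
gripper_force: 40.0
```

```bash
python3 -m creep '[[0,0,0,0.2,0,0,0],[0,0,0,0.4,0,0,0],[0,0,0,0.6,0,0,0],[0,0,0,0.7,0,0,0],[0,0,0,0.7,0,0,0],[0,0,0,0.7,0,0,0],[0,0,0,0.7,0,0,0],[0,0,0,0.4,0,0,0]]'; python3 -m creep '[[0,0,0,0,0,0,0],[0,0,0,0,0,0,0]]'
python3 - <<'E'
from h import *
a=capture("top");b=capture("scene")
save(b,"s1")
print(proj(b,[.5215,.0035,.05]),proj(a,[.5215,.0035,.05]))
E
```

```text
time_s: 5.82
tcp_pos: [0.5221, 0.0057, 0.2129]
eef_rot: [-179.9, -0.2, -3.7]
contact_force: [0.1, -0.1, -2.6]
gripper_width: 0.0114
gripper_force: 40.0
time_s: 5.98
tcp_pos: [0.5214, 0.0057, 0.2103]
eef_rot: [-179.9, -0.0, -3.7]
contact_force: [0.3, 0.9, -3.1]
gripper_width: 0.0113
gripper_force: 40.0
[252.91109927 205.96923111] [308.23364947 219.6838225 ]
```

View pics/s1.png

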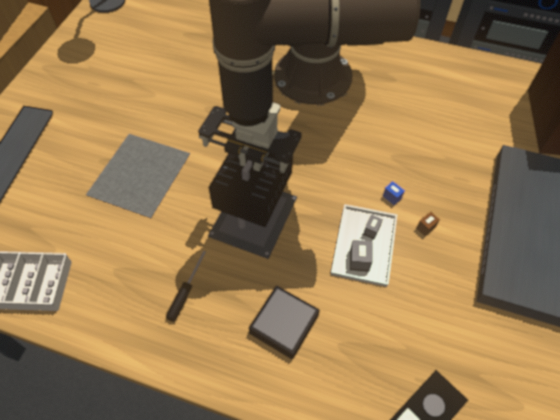

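The cover hangs level and clear above the base at about px (255,180). Next is the sideways move to the mat.

```bash
python3 -m creep '[[0,0,-0.3,0,0,0,0],[0,0,-0.6,0,0,0,0],[0,-0.1,-0.9,0,0,0,0],[0,-0.1,-1,0,0,0,0],[0,-0.1,-1,0,0,0,0],[0,-0.1,-1,0,0,0,0],[0,-0.1,-1,0,0,0,0],[0,-0.1,-1,0,0,0,0]]'; python3 -m creep '[[0,-0.1,-1,0,0,0,0],[0,-0.1,-1,0,0,0,0],[0,-0.1,-1,0,0,0,0],[0,-0.1,-1,0,0,0,0],[0,-0.1,-1,0,0,0,0],[0,0,-0.8,-0.3,0,0,0],[0,0,-0.4,-0.5,0,0,0],[0,0,-0.2,-0.7,0,0,0]]'; python3 -m creep '[[0,0,0,-0.7,0,0,0],[0,0,0,-0.7,0,0,0],[0,0,0,-0.6,0,0,0],[0,0,0,-0.4,0,0,0],[0,0,0,-0.3,0,0,0],[0,0,0,-0.1,0,0,0],[0,0,0,0,0,0,0]]'
```

```text
time_s: 6.75
tcp_pos: [0.5055, -0.1661, 0.2091]
eef_rot: [180.0, 0.1, -3.7]
contact_force: [1.3, -0.0, -2.5]
gripper_width: 0.0114
gripper_force: 40.0
time_s: 7.42
tcp_pos: [0.4937, -0.3265, 0.1718]
eef_rot: [180.0, -0.0, -3.8]
contact_force: [0.9, 1.0, -3.4]
gripper_width: 0.0116
gripper_force: 40.0
time_s: 8.0
tcp_pos: [0.4937, -0.3244, 0.1019]
eef_rot: [-180.0, 0.1, -3.7]
contact_force: [-0.3, 0.1, -1.6]
gripper_width: 0.0119
gripper_force: 40.0
```

```bash
python3 -m creep '[[0,0,0,-0.08,0,0,0],[0,0,0,-0.08,0,0,0],[0,0,0,-0.05,0,0,0],[0,0,0,-0.03,0,0,0],[0,0,0,0,0,0,0],[0,0,0,0,0,0,0]]'; python3 -m creep '[[0,0,0,-0.04,0,0,0],[0,0,0,0,0,0,0]]'
```

```text
time_s: 8.5
tcp_pos: [0.494, -0.3245, 0.0968]
eef_rot: [180.0, -0.0, -3.7]
contact_force: [-0.4, 0.1, -2.2]
gripper_width: 0.0119
gripper_force: 40.0
time_s: 8.67
tcp_pos: [0.4939, -0.3245, 0.0955]
eef_rot: [-180.0, -0.0, -3.7]
contact_force: [0.1, -0.7, -2.2]
gripper_width: 0.0117
gripper_force: 40.0
```

```bash
python3 -m creep '[[0,0,0,-0.04,0,0,0],[0,0,0,0,0,0,0]]'; python3 -m creep '[[0,0,0,-0.04,0,0,0],[0,0,0,0,0,0,0],[0,0,0,0,0,0,0]]'
```

```text
time_s: 8.83
tcp_pos: [0.494, -0.3246, 0.0951]
eef_rot: [180.0, -0.0, -3.7]
contact_force: [-1.1, 0.8, 3.3]
gripper_width: 0.0117
gripper_force: 40.0
time_s: 9.08
tcp_pos: [0.494, -0.3246, 0.095]
eef_rot: [180.0, -0.0, -3.7]
contact_force: [-3.9, 5.0, 10.6]
gripper_width: 0.0118
gripper_force: 40.0
```

Contact: the cover is standing on the mat. I'll release it, rise, and look at the base.

```bash
python3 -m creep '[[0,0,0,0.06,0,0,0],[20,0,0,0,0,0,0],[40,0,0,0,0,0,0],[50,0,0,0,0,0,0],[50,0,0,0,0,0,0],[50,0,0,0.5,0,0,0],[50,0,0,1,0,0,0],[50,0,0,1,0,0,0]]'; python3 -m creep '[[60,0,0,1,0,0,0],[87,0,0.5,0.5,0,0,0],[87,0,1,0,0,0,0],[87,0,1,0,0,0,0],[87,0,1,0,0,0,0],[87,0,1,0,0,0,0]]'
python3 - <<'E'
from h import *
a=capture("top");b=capture("scene")
i=np.hstack([cv2.resize(a["frame"][170:270,265:355],None,fx=4.4,fy=4.4,interpolation=3),cv2.resize(b["frame"][170:270,205:295],None,fx=4.4,fy=4.4,interpolation=3)])
cv2.imwrite("pics/c2.png",i[:,:,::-1]);print(i.shape)
for n,c in(("top",a),("scene",b)):
    for x in rect(c,"cover",.087): print(n,x[0],[np.round(q,1) for q in x[2]])
    for t,z in(("base",.008),("lever",.064),("lever_post",.082)):
        for x in rect(c,t,z): print(t,n,x[0],np.round(x[1]),[np.round(q,1) for q in x[2]])
    print("handle",bright(c,[.494,-.3246,.119],20,.119,80))
    print("block",bright(c,[.497,.005,.032],18,.032,150))
    print("label",bright(c,[.468,.288,.042],5,.042,170),bright(c,[.472,.288,.042],9,.042,85,160))
E
```

```text
time_s: 9.75
tcp_pos: [0.4932, -0.3243, 0.1572]
eef_rot: [-180.0, 0.2, -3.7]
contact_force: [0.4, 0.0, 0.2]
gripper_width: 0.0487
gripper_force: 0.0
time_s: 10.25
tcp_pos: [0.4934, -0.2105, 0.1947]
eef_rot: [-180.0, 0.0, -3.7]
contact_force: [0.7, 0.6, -0.5]
gripper_width: 0.0836
gripper_force: 0.0
(440, 792, 3)
top 0.88 [array([ 424.6, -306.5]), array([147. ,  16.8]), np.float64(86.6)]
base top 0.69 [274. 182. 298. 256.] [array([525.1,  60. ]), array([185.7,  58.2]), np.float64(1.6)]
handle (np.int32(2), array([459. , 227.5]), array([ 509.9, -342.9]), np.float64(-179.9), [array([ 509.9, -342.9]), array([2.3, 0. ]), np.float64(-179.9)])
block None
label (np.int32(15), array([192. , 238.3]), array([468.3, 289.4]), np.float64(171.2), [array([468.9, 289.4]), array([14.8,  5. ]), np.float64(2.3)]) (np.int32(171), array([192. , 236.1]), array([473.7, 289.7]), np.float64(171.0), [array([473.9, 289.7]), array([29.6, 43.7]), np.float64(82.0)])
scene 0.73 [array([569.1,  17.6]), array([24.2, 68.9]), np.float64(18.9)]
scene 0.56 [array([ 517.9, -306.2]), array([175.7, 206. ]), np.float64(86.9)
[... 291 characters left out ...]
st scene 0.58 [233. 214. 267. 223.] [array([566.3,  16.3]), array([24.3, 69.3]), np.float64(18.9)]
handle (np.int32(141), array([129.2, 145. ]), array([ 494.3, -324.5]), np.float64(175.4), [array([ 495.1, -324.6]), array([15.8, 70.8]), np.float64(85.4)])
block (np.int32(558), array([256.1, 203. ]), array([500. ,   3.2]), np.float64(174.8), [array([501.9,   3.4]), array([56.5, 83.6]), np.float64(87.0)])
label (np.int32(31), array([373.5, 222.4]), array([467.5, 287.1]), np.float64(169.7), [array([467.3, 287.1]), array([ 9.4, 20.2]), np.float64(80.8)]) (np.int32(156), array([373.6, 223.6]), array([470.8, 287.9]), np.float64(175.0), [array([470.3, 288.2]), array([31.2, 42.2]), np.float64(81.2)])
```

View pics/c2.png

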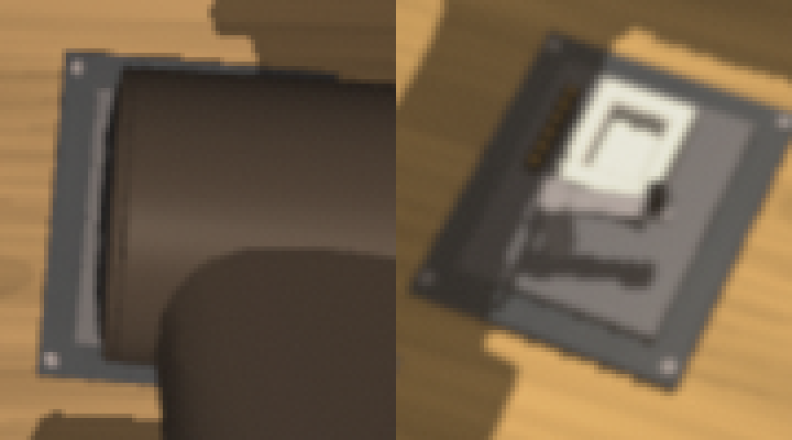

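The cover stands on the mat. The scene crop shows the white socket on the near side of the base and the lever open toward +y (post at crop px (655,195)). I'll go to the small relay and measure the base with the arm clear of it.

```bash
python3 -m creep '[[87,-0.1,1,0,0,0,-0.6],[87,-0.1,1,0,0,0,-0.6],[87,-0.1,1,0,0,0,-0.6],[87,-0.1,1,0,0,0,-0.6],[87,-0.1,1,0,0,0,-0.6],[87,-0.1,1,0,0,0,-0.6],[87,-0.1,1,0,0,0,-0.6],[87,-0.1,1,0,0,0,-0.6]]'; python3 -m creep '[[87,-0.1,1,0,0,0,-0.6],[87,-0.1,1,0,0,0,-0.4],[80,0,1,0,0,0,0],[80,0,1,0,0,0,0],[70,0,1,0,0,0,0],[70,0,1,0,0,0,0],[70,0,1,0,0,0,0],[65,0,1,0,0,0,0]]';python3 -m creep '[[65,0,1,0,0,0,0],[65,0,1,0,0,0,0],[65,0,1,-0.4,0,0,0],[65,0,1,-0.6,0,0,0],[65,0,0,-0.8,0,0,0],[65,0,0,-0.6,0,0,0],[65,0,0,0,0,0,0]]'
python3 - <<'E'
from h import *
a=capture("top");b=capture("scene");s=r.get_state();print(s["tcp_pos"],s["eef_rot"])
ia=cv2.resize(a["frame"][170:270,265:355],None,fx=4.4,fy=4.4,interpolation=3);ib=cv2.resize(b["frame"][170:270,205:295],None,fx=4.4,fy=4.4,interpolation=3)
cv2.imwrite("pics/c3.png",np.hstack([ia,ib])[:,:,::-1])
for n,c in(("top",a),("scene",b)):
    for t,z in(("base",.008),("lever",.064),("lever_post",.082)):
        for x in rect(c,t,z): print(t,n,x[0],np.round(x[1]),[np.round(q,1) for q in x[2]])
    print("block",bright(c,[.497,.005,.032],20,.032,170))
    # flange corner screws: local maxima near predicted
    g=c["frame"].min(2).astype(float)
    th=np.radians(-3.6);R=np.array([[np.cos(th),-np.sin(th)],[np.sin(th),np.cos(th)]])
    P=[]
    for sx,sy in((1,1),(1,-1),(-1,1),(-1,-1)):
        p=R@[sx*.086,sy*.071]+[.5215,.0045]; u,v=proj(c,[*p,.008]); u0,v0=int(round(u)),int(round(v))
        w=g[v0-5:v0+6,u0-5:u0+6]; j,i=np.unravel_index(w[1:-1,1:-1].argmax(),(9,9)); P.append((atz(c,u0-4+i,v0-4+j,.008)[:2]*1000).round(1)); print(P[-1],w.max(),(u0-4+i,v0-4+j))
    print("mean",np.mean(P,0))
E
```

```text
time_s: 11.42
tcp_pos: [0.4738, -0.0113, 0.1951]
eef_rot: [-180.0, -0.0, -8.6]
contact_force: [-0.6, 0.3, -1.4]
gripper_width: 0.0869
gripper_force: 0.0
time_s: 12.08
tcp_pos: [0.469, 0.1889, 0.195]
eef_rot: [180.0, -0.0, -9.6]
contact_force: [0.4, 0.5, -0.4]
gripper_width: 0.0678
gripper_force: 0.0
time_s: 12.67
tcp_pos: [0.4675, 0.2867, 0.1316]
eef_rot: [179.7, 0.2, -9.6]
contact_force: [-0.7, -1.0, -1.4]
gripper_width: 0.0651
gripper_force: 0.0
[0.46913806 0.28750985 0.13488781] [ 1.79920776e+02  2.38941262e-02 -9.53291891e+00]
base top 0.69 [275. 182. 344. 260.] [array([522.3,   5.5]), array([159.5, 189.6]), np.float64(86.5)]
base top 0.43 [337.  99. 347. 167.] [array([776.1, -71.3]), array([ 25.3, 123.5]), np.float64(87.0)]
lever top 0.47 [292. 201. 317. 213.] [array([554.7,  17.2]), array([17.2, 69.8]), np.float64(13.4)]
lever_post top 0.54 [290. 200. 319. 212.] [array([556.7,  15.8]), array([17.2, 68.2]), np.float64(6.5)]
block (np.int32(452), array([306.8, 229.8]), array([497. ,   5.9]), np.float64(177.3), [array([496.1,   6. ]), array([52.4, 67. ]), np.float64(86.7)])
[610. 
[... 314 characters left out ...]
(87.1)]
lever scene 0.45 [238. 212. 267. 223.] [array([556.1,  11.9]), array([19.2, 65.7]), np.float64(18.9)]
lever_post scene 0.74 [236. 214. 265. 222.] [array([567.2,  17.9]), array([21.6, 67. ]), np.float64(18.9)]
lever_post scene 0.19 [328. 210. 394. 287.] [array([552.5, 278.9]), array([188.8, 125.6]), np.float64(5.7)]
block (np.int32(496), array([256.2, 202.1]), array([497.5,   2.7]), np.float64(166.7), [array([497.,   3.]), array([57.1, 72.4]), np.float64(86.5)])
[609.5  69.7] 150.0 (np.int64(267), np.int64(253))
[601.6 -73.9] 140.0 (np.int64(212), np.int64(233))
[438.6  79.2] 140.0 (np.int64(293), np.int64(197))
[428.9 -64.9] 135.0 (np.int64(241), np.int64(179))
mean [519.65    2.525]
```

View pics/c3.png

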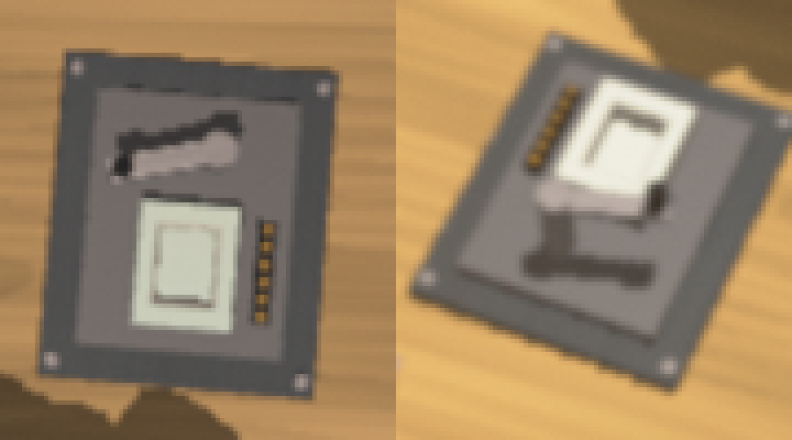

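Both views show the lever open and the pocket centred near (496.5, 4.6), base yaw −3.5°. Next, lower onto the relay.

```bash
python3 -m creep '[[65,-0.04,0.03,-0.6,0,0,0],[65,0,0,-0.9,0,0,0],[65,0,0,-0.9,0,0,0],[65,0,0,-0.8,0,0,0],[65,0,0,-0.6,0,0,0],[65,0,0,-0.4,0,0,0],[65,0,0,-0.3,0,0,0],[65,0,0,0,0,0,0]]'; python3 -m creep '[[20,0,0,0,0,0,0],[20,0,0,0,0,0,0],[20,0,0,0,0,0,0],[20,0,0,0,0,0,0],[20,0,0,0,0,0,0],[20,0,0,0,0,0,0],[20,0,0,0,0,0,0]]' 20
```

```text
time_s: 13.73
tcp_pos: [0.4676, 0.2884, 0.0216]
eef_rot: [179.9, 0.0, -9.5]
contact_force: [-0.5, 0.1, -0.3]
gripper_width: 0.0648
gripper_force: 0.0
time_s: 14.32
tcp_pos: [0.468, 0.2889, 0.0229]
eef_rot: [-180.0, -0.0, -9.5]
contact_force: [-1.3, 0.0, 3.9]
gripper_width: 0.03
gripper_force: 20.0
```

```bash
python3 -m creep '[[20,0,0,0.3,0,0,0],[20,0,0,0.6,0,0,0],[20,0,0,0.8,0,0,0],[20,0,0,0.9,0,0,0],[20,0,0,0.9,0,0,0],[20,0,-0.2,0.6,0,0,0],[20,0.04,-0.5,0.3,0,0,0],[20,0.1,-0.8,0,0,0,0.5]]'; python3 -m creep '[[20,0.1,-1,0,0,0,0.7],[20,0.1,-1,0,0,0,0.7],[20,0.1,-1,0,0,0,0.7],[20,0.1,-1,0,0,0,0.7],[20,0.1,-1,0,0,0,0.7],[20,0.1,-1,0,0,0,0.7],[20,0.1,-1,0,0,0,0.7],[20,0.1,-1,0,0,0,0.6]]'; python3 -m creep '[[20,0.1,-0.8,0,0,0,0],[20,0.1,-0.6,0,0,0,0],[20,0.1,-0.3,0,0,0,0],[20,0,-0.15,-0.3,0,0,0],[20,0,0,-0.6,0,0,0],[20,0,0,-0.6,0,0,0],[20,0,0,0,0,0,0],[20,0,0,0,0,0,0]]'
```

```text
time_s: 14.98
tcp_pos: [0.4722, 0.2521, 0.1347]
eef_rot: [-179.8, -0.1, -8.9]
contact_force: [0.4, -0.1, -0.3]
gripper_width: 0.03
gripper_force: 20.0
time_s: 15.65
tcp_pos: [0.4906, 0.0492, 0.1323]
eef_rot: [180.0, 0.0, -3.5]
contact_force: [0.9, -0.0, -1.1]
gripper_width: 0.0296
gripper_force: 20.0
time_s: 16.32
tcp_pos: [0.498, 0.005, 0.0941]
eef_rot: [179.9, 0.1, -3.5]
contact_force: [1.0, 0.1, -0.3]
gripper_width: 0.0298
gripper_force: 20.0
```

```bash
python3 -m creep '[[20,-0.1,0,-0.3,0,0,0],[20,0,0,-0.5,0,0,0],[20,0,0,-0.4,0,0,0],[20,0,0,-0.2,0,0,0],[20,0,0,0,0,0,0],[20,0,0,0,0,0,0]]'
python3 - <<'E'
from h import *
b=capture("scene");cv2.imwrite("pics/c4.png",cv2.resize(b["frame"][140:260,190:310],(600,600),interpolation=3)[:,:,::-1])
E
```

```text
time_s: 16.82
tcp_pos: [0.4965, 0.0052, 0.0603]
eef_rot: [180.0, -0.0, -3.5]
contact_force: [0.3, -0.6, -0.5]
gripper_width: 0.0299
gripper_force: 20.0
```

View pics/c4.png

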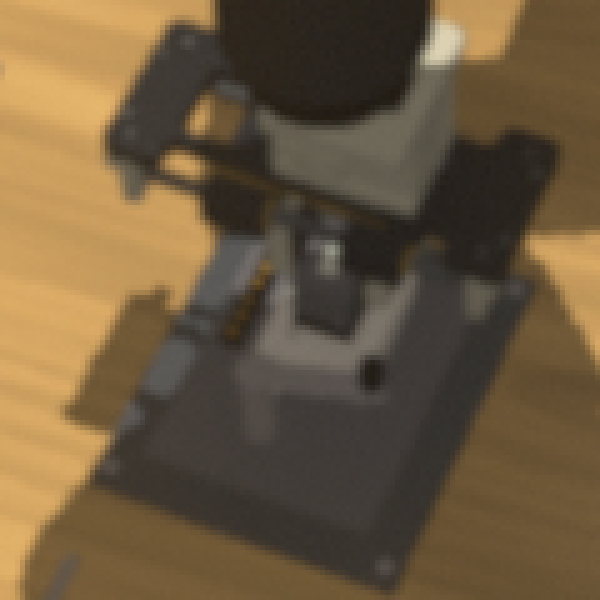

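The relay hangs upright over the socket at crop px (330,290), clear of the lever post at (372,375). Lower it slowly, watching the force.

```bash
python3 -m creep '[[20,0,0,-0.12,0,0,0],[20,0,0,-0.12,0,0,0],[20,0,0,-0.08,0,0,0],[20,0,0,-0.04,0,0,0],[20,0,0,-0.04,0,0,0],[20,0,0,0,0,0,0]]';python3 -m creep '[[20,0,0,-0.04,0,0,0],[20,0,0,-0.04,0,0,0],[20,0,0,0,0,0,0]]'
```

```text
time_s: 17.37
tcp_pos: [0.4963, 0.0049, 0.0499]
eef_rot: [180.0, 0.0, -3.5]
contact_force: [-0.1, -0.8, -0.8]
gripper_width: 0.0298
gripper_force: 20.0
time_s: 17.62
tcp_pos: [0.4963, 0.005, 0.0479]
eef_rot: [180.0, 0.0, -3.5]
contact_force: [-0.1, 0.2, -0.3]
gripper_width: 0.0299
gripper_force: 20.0
```

It's below the mouth with no force, so it's entering.

```bash
python3 -m creep '[[20,0,0,-0.06,0,0,0],[20,0,0,-0.06,0,0,0],[20,0,0,-0.06,0,0,0],[20,0,0,0,0,0,0]]';python3 -m creep '[[20,0,0,-0.06,0,0,0],[20,0,0,-0.06,0,0,0],[20,0,0,-0.06,0,0,0],[20,0,0,0,0,0,0]]'
```

```text
time_s: 17.95
tcp_pos: [0.4962, 0.0049, 0.0432]
eef_rot: [180.0, 0.0, -3.5]
contact_force: [-1.0, -0.6, -0.6]
gripper_width: 0.0299
gripper_force: 20.0
time_s: 18.28
tcp_pos: [0.4962, 0.0049, 0.0387]
eef_rot: [180.0, 0.0, -3.5]
contact_force: [-0.2, -1.1, -1.0]
gripper_width: 0.0302
gripper_force: 20.0
```

```bash
python3 -m creep '[[20,0,0,-0.04,0,0,0],[20,0,0,-0.03,0,0,0],[20,0,0,0,0,0,0]]';python3 -m creep '[[20,0,0,-0.03,0,0,0],[20,0,0,-0.02,0,0,0],[20,0,0,0,0,0,0]]'
```

```text
time_s: 18.53
tcp_pos: [0.4964, 0.005, 0.0372]
eef_rot: [180.0, 0.0, -3.5]
contact_force: [-0.6, 0.9, -0.6]
gripper_width: 0.0299
gripper_force: 20.0
time_s: 18.78
tcp_pos: [0.4965, 0.005, 0.0369]
eef_rot: [180.0, -0.0, -3.5]
contact_force: [-3.2, 1.4, 10.4]
gripper_width: 0.0301
gripper_force: 20.0
```

Seated at 36.9 mm, as expected, with the force rising. Release, go up, then locate the lever post.

```bash
python3 -m creep '[[30,0,0,0.03,0,0,0],[40,0,0,0,0,0,0],[50,0,0,0,0,0,0],[52,0,0,0,0,0,0],[52,0,0,0,0,0,0],[52,0,0,0.3,0,0,0],[52,0,0,0.6,0,0,0],[52,0,0,0.9,0,0,0]]';python3 -m creep '[[52,0,0,1,0,0,0],[52,-0.3,0,1,0,0,-6.4],[45,-0.6,0.4,0.6,0,0,-6.4],[40,-0.9,0.6,0,0,0,-6.4],[40,-0.9,1,0,0,0,-6.4],[40,-0.9,1,0,0,0,-6.4],[40,0,1,0,0,0,-6.5],[40,0,1,0,0,0,0]]'
python3 - <<'E'
from h import *
s=r.get_state();print(s["joints"])
a=capture("top");b=capture("scene")
ims=[]
for n,c,x,y in(("top",a,265,170),("scene",b,205,170)):
    im=cv2.resize(c["frame"][y:y+100,x:x+90],None,fx=4.4,fy=4.4,interpolation=3)
    for A,col in((1.2,(255,0,0)),(1.4,(0,255,0)),(1.6,(0,0,255))):
        th=np.radians(-3.5);R=np.array([[np.cos(th),-np.sin(th)],[np.sin(th),np.cos(th)]])
        p=R@(np.array([.040,-.012])+.055*np.array([-np.cos(A),np.sin(A)]))+[.521,.0045 if n=="top" else .0025]
        u,v=proj(c,[*p,.082]); print(n,A,(p*1000).round(1)); cv2.circle(im,(int((u-x+.5)*4.4),int((v-y+.5)*4.4)),3,col,-1)
    ims.append(im)
    for e in rect(c,"relay",.056): print(n,e[0],[np.round(q,1) for q in e[2]])
    print("label",bright(c,[.4965,.005,.056],4,.056,150))
cv2.imwrite("pics/c5.png",np.hstack(ims)[:,:,::-1])
E
```

```text
time_s: 19.45
tcp_pos: [0.4951, 0.0045, 0.0812]
eef_rot: [179.9, 0.2, -3.5]
contact_force: [0.3, 0.1, 0.3]
gripper_width: 0.0521
gripper_force: 0.0
time_s: 20.12
tcp_pos: [0.4087, 0.1275, 0.148]
eef_rot: [-179.9, -0.0, -41.5]
contact_force: [0.3, -0.5, 0.7]
gripper_width: 0.04
gripper_force: 0.0
[ 4.39413140e+01  7.94861939e-01 -3.54858816e+01 -2.80264873e-03
 -5.36131289e+01  4.58122156e+00]
top 1.2 [543.4  42.5]
top 1.4 [554.2  44.7]
top 1.6 [565.2  44.9]
top 0.69 [array([416.6, 404.5]), array([34.9, 43.5]), np.float64(58.5)]
top 0.51 [array([360.9, 315.9]), array([29.4, 37.6]), np.float64(46.7)]
top 0.49 [array([498.4,   7.4]), array([39.1, 31.8]), np.float64(1.4)]
label (np.int32(24), array([306.8, 229.4]), array([497.5,   6.6]), np.float64(175.8), [array([497.2,   7.4]), array([17.1,  7.3]), np.float64(1.3)])
scene 1.2 [543.4  40.5]
scene 1.4 [554.2  42.7]
scene 1.6 [565.2  42.9]
scene 0.85 [array([379.2, 310.8]), array([49.2, 55.5]), np.float64(65.0)]
scene 0.63 [array([439.4, 404.5]), array([37.5, 60.8]), np.float64(61.9)]
scene 0.48 [array([505.9,   7.3]), array([38.1, 54. ]), np.float64(87.6)]
label (np.int32(31), array([256.8, 196.5]), array([496.5,   4.6]), np.float64(-179.2), [array([496.3,   5. ]), array([10.1, 20.5]), np.float64(87.3)])
```

View pics/c5.png

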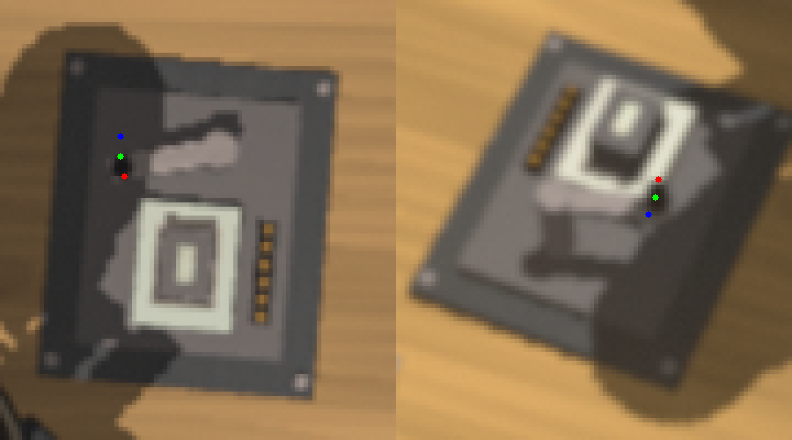

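The relay sits square in the socket (label crop px (187,265) in top view). The lever post matches angle ≈1.33, so it's at about (550.7, 43.2).

```bash
python3 -m creep '[[40,0.8,-0.47,0,0,0,0],[40,1,-0.6,0,0,0,0],[40,1,-0.6,0,0,0,0],[40,1,-0.6,0,0,0,0],[40,1,-0.6,0,0,0,0],[40,0.7,-0.4,0,0,0,0],[40,0.27,-0.2,0,0,0,0],[40,0,0,0,0,0,0]]';python3 -m creep '[[40,0,0,-0.6,0,0,0],[40,0,0,-0.8,0,0,0],[40,0,0,-0.8,0,0,0],[40,0,0,-0.6,0,0,0],[40,0,0,-0.3,0,0,0],[40,0,0,0,0,0,0],[40,0,0,0,0,0,0]]'
```

```text
time_s: 20.98
tcp_pos: [0.5546, 0.0379, 0.1462]
eef_rot: [179.9, 0.0, -41.3]
contact_force: [0.1, -0.4, 0.3]
gripper_width: 0.0401
gripper_force: 0.0
time_s: 21.57
tcp_pos: [0.5537, 0.0399, 0.0698]
eef_rot: [180.0, -0.0, -41.1]
contact_force: [0.4, 0.6, 1.1]
gripper_width: 0.0398
gripper_force: 0.0
```

```bash
python3 -m creep '[[40,-0.12,0.13,0,0,0,0],[20,0,0,0,0,0,0],[16,0,0,0,0,0,0],[5,0,0,0,0,0,0],[5,0,0,0,0,0,0],[5,0,0,0,0,0,0],[5,0,0,0,0,0,0],[5,0,0,0,0,0,0]]' 15
```

```text
time_s: 22.23
tcp_pos: [0.551, 0.0431, 0.0695]
eef_rot: [180.0, -0.0, -41.1]
contact_force: [-0.4, -0.2, 2.1]
gripper_width: 0.0107
gripper_force: 15.0
```

Run:
```python
import numpy as np
P=np.array([560.5,-10.9]);th=np.radians(-3.5)
R=np.array([[np.cos(th),-np.sin(th)],[np.sin(th),np.cos(th)]])
q=None
for A in np.arange(1.33,-.06,-.139):
    p=P+R@(55*np.array([-np.cos(A),np.sin(A)])); print(round(A,2),p.round(1),None if q is None else ((p-q)/25).round(2)); q=p
```

```text
1.33 [550.7  43.2] None
1.19 [543.3  41.3] [-0.3  -0.08]
1.05 [536.2  38.4] [-0.28 -0.12]
0.91 [529.6  34.6] [-0.26 -0.15]
0.77 [523.6  29.9] [-0.24 -0.19]
0.64 [518.3  24.4] [-0.21 -0.22]
0.5 [513.8  18.2] [-0.18 -0.25]
0.36 [510.2  11.4] [-0.14 -0.27]
0.22 [507.6   4.3] [-0.1  -0.29]
0.08 [506.   -3.2] [-0.06 -0.3 ]
```

Post is pinched; follow the arc.

```bash
python3 -m creep '[[5,-0.3,-0.08,0,0,0,0],[5,-0.28,-0.12,0,0,0,0],[5,-0.26,-0.15,0,0,0,0],[5,-0.24,-0.19,0,0,0,0],[5,0,0,0,0,0,0]]'; python3 -m creep '[[5,-0.21,-0.22,0,0,0,0],[5,-0.18,-0.25,0,0,0,0],[5,-0.14,-0.27,0,0,0,0],[5,-0.1,-0.29,0,0,0,0],[5,-0.06,-0.3,0,0,0,0],[5,0,0,0,0,0,0]]'
```

```text
time_s: 22.65
tcp_pos: [0.5225, 0.0296, 0.0695]
eef_rot: [-180.0, 0.0, -41.1]
contact_force: [-4.2, 5.9, 2.2]
gripper_width: 0.0111
gripper_force: 15.0
time_s: 23.15
tcp_pos: [0.5065, -0.0049, 0.0696]
eef_rot: [180.0, -0.0, -41.1]
contact_force: [0.1, 0.5, 3.9]
gripper_width: 0.0111
gripper_force: 15.0
```

```bash
python3 -m creep '[[5,-0.01,-0.1,0,0,0,0],[5,0,-0.08,0,0,0,0],[5,0,0,0,0,0,0]]'; python3 -m creep '[[5,0,-0.06,0,0,0,0],[5,0,0,0,0,0,0]]'
```

```text
time_s: 23.4
tcp_pos: [0.5065, -0.0082, 0.0695]
eef_rot: [-180.0, 0.0, -41.1]
contact_force: [-0.7, 1.9, 4.8]
gripper_width: 0.011
gripper_force: 15.0
time_s: 23.57
tcp_pos: [0.5066, -0.0086, 0.0695]
eef_rot: [-179.9, 0.0, -41.1]
contact_force: [-4.2, 9.2, 6.9]
gripper_width: 0.011
gripper_force: 15.0
```

The stop is reached. Release, retreat, and check.

```bash
python3 -m creep '[[5,0,0.04,0,0,0,0],[20,0,0,0,0,0,0],[30,0,0,0,0,0,0],[36,0,0,0,0,0,0],[36,0,0,0.3,0,0,0],[36,0,0,0.6,0,0,0],[36,0,0,1,0,0,0],[36,0,0,1,0,0,0]]';python3 -m creep '[[36,0,0,1,0,0,0],[36,-0.5,0.5,0.5,0,0,0],[36,-0.9,1,0,0,0,0],[36,-0.9,1,0,0,0,0],[36,-0.9,1,0,0,0,0],[36,-0.5,1,0,0,0,0],[36,0,1,0,0,0,0],[36,0,0,0,0,0,0]]'
python3 - <<'E'
from h import *
a=capture("top");b=capture("scene")
f=lambda c,x,y,w:cv2.resize(c["frame"][y:y+100,x:x+w],None,fx=3.2,fy=4.4*3.2/4.4,interpolation=3)
cv2.imwrite("pics/c6.png",np.hstack([f(a,265,170,75),f(b,205,170,85),f(b,85,110,85)])[:,:,::-1])
print("handle",bright(b,[.494,-.3246,.119],20,.119,80))
E
```

```text
time_s: 24.23
tcp_pos: [0.5057, -0.0091, 0.1424]
eef_rot: [179.9, 0.1, -41.1]
contact_force: [0.3, 0.4, -0.1]
gripper_width: 0.0357
gripper_force: 0.0
time_s: 24.9
tcp_pos: [0.414, 0.1318, 0.1805]
eef_rot: [-179.9, -0.0, -40.9]
contact_force: [0.8, 1.2, 1.4]
gripper_width: 0.036
gripper_force: 0.0
handle (np.int32(142), array([129.1, 145.3]), array([ 495.4, -324.4]), np.float64(176.7), [array([ 495.1, -324.4]), array([15.4, 70.8]), np.float64(86.6)])
```

View pics/c6.png

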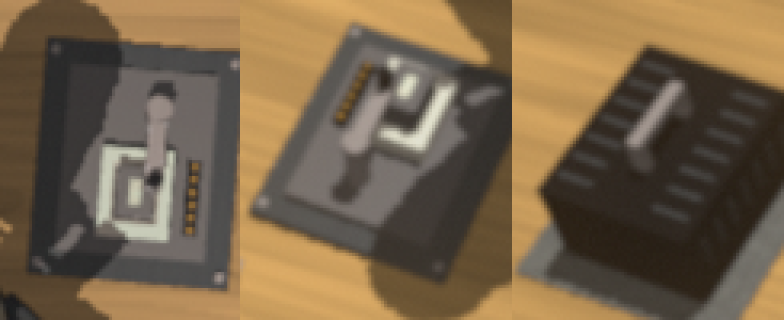

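The lever lies along base −x over the relay (post at crop px (153,178)), the relay is seated, and the cover is upright on the mat. Handing in.

```bash
python3 -c "
from plant import close_job
print(close_job())"
```

```text
the job is handed in; nothing more can be done
None
```

The cover is upright on the mat, the smaller relay is fully home in the socket, and the lever is swung shut against its stop. I handed the job in at about 25 s; `close_job()` gave no verdict, so this rests on the final camera check and force readings.

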